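Couple the blow-off nozzle to the bench air outlet

TASK

Fit the blow-off nozzle (the plug with the slim tapered jet on top, now standing in the two-hole rack) to the air outlet's quick coupler: first push the coupler's outer sleeve down until it stays back by itself, then set the nozzle's nose upright into the mouth and press it fully home, gently and without forcing it sideways or wedging it, so that the sleeve springs forward again and locks it. Leave the blanking plug with the domed top in its rack hole and the oil can standing where it is, and let go at the end.

Things in the scene. Friction and masses are not known exactly. Their poses are not given: they have to be found in the camera images.
- outlet: Air outlet, fixed: aluminium block 90 x 90 x 40 mm, screw heads 5 mm high at its corners, pipe stub 34 mm long on +x. Origin: middle of its underside. On it an upright coupler, mouth up: brass hexagon foot 50 mm wide (44 to 62 mm high), steel tube 40 mm outside. Its vertical axis lies up to 4.5 mm off the origin in the block's x and y each: not measured, to be felt or seen.
- mouth_nominal (a point): Point on the block's axis 104 mm above its underside, where the mouth rim would be if the coupler were set exactly; the true rim is within 4.5 mm of it in the block's x and y each and within 5 mm in height. Bore 26 mm; the mouth is a 45-degree funnel, 37 mm at the rim, 26 mm at 5.5 mm depth. The coupler does not give: a nose held off its axis meets the funnel and must yield sideways.
- stop_nominal (a point): 8.5 mm below mouth_nominal (same doubt): top of the brass inner stop once the sleeve is back. It springs up behind three locking balls (12.5 mm below the rim), holding the sleeve back. The nose must push it down: 4 N at first, 11 N at the bottom; let go early and the plug is pushed out. With the sleeve forward the balls stop the nose 11 mm deep.
- home_nominal (a point): 32 mm below mouth_nominal (same doubt): where the nose's lower end lies fully home, the nozzle's flange on the rim. In the last 3 mm before it the sleeve snaps forward and locks the plug; locked, the flange may stand up to 3 mm above the rim.
- sleeve (a joint): Dark steel outer sleeve of the coupler, m: 0 = forward (up), grows as pushed down, stop at 0.009; spring 4 N at 0, 9.5 N at the stop. Pushed past 0.0075 it catches and stays near 0.006 when let go (0.005 as the nose passes), until a plug goes home. Barrel 51 mm outside, 30 mm long, top face 1 mm below the rim when forward; pinch it from above, 16 mm below the rim.
- nozzle: Blow-off nozzle, steel, 110 to 225 g, loose, upright in one of the rack's holes. Round; origin: middle of the nose's lower end, z up. Nose 24 mm, chamfered 2 mm, 32 mm long, groove 18 mm in diameter from 16 to 25 mm; flange 40 mm from 32 to 37 mm; knurled grip 30 mm from 37 to 70 mm (take it here); slim tapered jet from 70 to 90 mm.
- blank: Blanking plug: nose, flange and grip as the nozzle's, but a low domed top ending at 76 mm instead of a jet; loose in the rack's other hole; leave it alone. Origin as for the nozzle.
- rack: Parking rack, fixed, grey plastic: plate 70 (x) x 130 (y) mm, top at 50 mm, two 30 mm holes at y = -32 and +32 mm. Origin: middle of its underside. The plugs rest with their flanges on the plate, their origins 18 mm above the table, up to 2.5 mm off the holes' middles.
- oil_can: Small oil can, 38 mm diameter, 118 mm high with its spout, standing on the table; leave it alone. Origin: middle of its underside.
Not all that is in view belongs to the job. Leave any blue or turquoise look-alike of the nozzle alone.

How it is judged:
On the way, in this order (a step that is already met when the one before it is completed fails the run):
1. the sleeve stays back by itself, the robot not touching the outlet (value of joint sleeve above 0.0035 m and contact force between each of the fingers, the arm and outlet below 0.1 N), for 0.2 s.
2. the nozzle's nose is in the mouth (lower end less than 94 mm above the outlet's underside, within 9 mm of its middle, upright within 0.15 rad) while the sleeve is still back (horizontal distance between nozzle and outlet below 0.009 m and z of nozzle in the frame of outlet below 0.094 m and angle between nozzle's own z axis and vertical below 0.15 rad and value of joint sleeve above 0.0035 m).
At the end, for the whole second after the job is handed in: Nozzle at rest and locked home: lower end under 83 mm above the outlet's underside, within 9 mm of its middle, upright within 0.08 rad; sleeve forward (below 1.5 mm); blanking plug within 12 mm and oil can within 20 mm of their starts, can upright within 0.2 rad (horizontal distance between nozzle and outlet below 0.009 m and z of nozzle in the frame of outlet below 0.083 m and angle between nozzle's own z axis and vertical below 0.08 rad and value of joint sleeve below 0.0015 m and linear speed of nozzle below 0.02 m/s and distance of blank from where it was at the start of the episode below 0.012 m and distance of oil_can from where it was at the start of the episode below 0.02 m and angle between oil_can's own z axis and vertical below 0.2 rad); the robot touches nothing.
It fails at once if the nozzle is forced against the coupler with more than 48 N (contact force between nozzle and outlet above 48 N).
It fails at once if the blanking plug is taken out of its hole (distance of blank from where it was at the start of the episode above 0.03 m).
It fails at once if the oil can is knocked over (angle between oil_can's own z axis and vertical above 0.5 rad).
It also fails if it takes over 64 s, if anything falls off the work surface, if the arm or the gripper's body presses on something with over 40 N, if the wrist force passes 120 N, or if a joint passes its speed limit or range.

ROBOT

A 7-joint arm with a two-finger parallel gripper is mounted at the origin on the work surface; the furniture and walls round the work are solid. World frame = base frame: x ahead of the robot, y to its left, z up, the work surface at z = 0. Lengths are in m, angles in rad, forces in N, time in s.
With the tool pointing down it reaches from about 0.4 to 0.85 m from the base axis. Payload 6.9 kg.
Tool frame: the origin (TCP) lies between the finger pads; the fingertips stand ctrl.tip_extent ahead of it and the grasp point (between the pads) lies 3 mm ahead of it (ctrl.tip_extent is the distance from the TCP to the fingertips, in m); z points along the fingers, y is the direction in which the jaws open and shut (so a half turn about z gives the same grasp; the last joint's range is limited). The gripper opens to 85 mm and grips with 20 to 120 N. Pads are 22 mm wide; open, the fingers measure 114 mm over their backs; the gripper's body (76 mm by 85 mm) begins 54 mm behind the grasp point. The pads swing forward as they close: fully open they stand 13 mm farther back than shut.
Start: joints at [-1.139, 0.507, -0.238, 1.5, 0.126, 1.149, -0.155], TCP at [0.201, 0.592, 0.253] pointing down, gripper open.
Joint ranges: [-3.08, 3.08], [-0.24, 2.05], [-1.43, 1.35], [0, 2.5], [-1.52, 4.66], [0.17, 1.96], [-2.89, 2.89]. Speed limits (rad/s): [2.39, 2.39, 3.14, 3.14, 3.14, 3.14, 3.14].

INTERFACE

Orientations are given as [roll, pitch, yaw] about the fixed x, y, z axes, in that order (R = Rz(yaw) Ry(pitch) Rx(roll)).
In Python, from station import status, vision, ctrl gives the robot as it stands.
- The arm moves only by the tool servo_tool, never from a script. Its argument "deltas" is a list that holds one entry, the list of rows, each a list of 5 numbers: the shift along the world's x, y, z in cm, then the turn about the world's z in degrees, then the opening, from 0 (shut) to 1 (fully open). In form: [[[dx, dy, dz, yaw, jaw], ...]]. A call has 1 to 5 rows; each row is the pose to reach, as a shift and turn from the pose commanded when the call began; what a row does not reach only later rows make up. A row lasts 1/12 s, in which the tool goes at most 41.7 mm and 7.16 degrees, less where a joint would pass 70% of its speed; a pose out of reach is approached as far as the arm can. A call with a gripper value outside its range is refused whole. The fingers move at their own pace and stop on an object; the grip force is fixed at half the most. Time passes only in rows, so rows that repeat a pose let the fingers close. It gives the time, the measured TCP pose, the force and the opening at its end, in the units of the state.
- status.state(): the state, without advancing time (a new reading comes with each control period).
- vision.grab_frame(name): name is "scene" or "top"; returns a dict with "pixels" (384x512x3 uint8, blue, green, red), "mtx" (3x3 intrinsics, pixels), "world_from_camera" (4x4, takes a point from camera to world coordinates). Camera axes: x right, y down, z forward; pixel columns grow to the right and rows downward; lengths in m; the calibration is good to about 2 mm. A picture is of the moment at which its call begins. There is no depth.
- ctrl.close_job(): hands the job in, once; it reports no verdict.
The state is a dict: "t": time; "joints": joint angles; "qvel": joint speeds; "tau": joint torques, N m; "eef_pos": TCP position; "ee_rot": TCP orientation; "wrist_force": force on the tool from outside, world axes, zero at the start; "wrist_torque": the same for the moment, N m; "gripper_width": finger opening in m.
Only numpy, scipy, OpenCV 4.12 (cv2) and the standard library are available. Lean on these libraries where they do the work, as an engineer would, in place of code of your own. Each camera call takes 0.05 s, during which the arm holds its last target.

## Working session

There is one attempt and no reset: what is moved stays moved. The work goes in short steps, Python scripts to look and compute and a tool call to move; the robot and the scene stay as the last step left them, time stands still between calls to the robot, and variables do not carry over. Pictures are saved under pics/ and viewed, and the job is handed in when it is done.

Besides the shell and the picture viewer there is one more tool, called after "Request:" in YAML: its name, and indented under it one key for each argument. servo_tool: Moves the arm, as the interface text tells. Its arguments: {"type":"object","properties":{"deltas":{"type":"array"}},"required":["deltas"]}

```bash
ls; mkdir -p pics
python3 - <<'E'
from station import status, vision, ctrl
import cv2,numpy as np
print(status.state()); print(ctrl.tip_extent)
for n in("scene","top"):
    f=vision.grab_frame(n); cv2.imwrite(f"pics/{n}0.png",f["pixels"]); np.savez(f"pics/{n}0.npz",**f)
    print(n,f["mtx"],f["world_from_camera"])
E
```

```text
pics
{'t': 0.0, 'joints': array([-1.13848547,  0.50831283, -0.23751913,  1.50111741,  0.12572092,
        1.14890175, -0.15480838]), 'qvel': array([ 0.00051822,  0.00167209,  0.0015494 ,  0.00170481, -0.0012101 ,
        0.00169781,  0.00012653]), 'tau': array([-1.00462935e-04, -6.20595574e+01, -2.18685709e+00, -2.49650288e+01,
        1.24871044e-02,  1.19625431e-02,  2.11739746e-05]), 'eef_pos': array([0.20057596, 0.59145957, 0.2524503 ]), 'ee_rot': array([-3.13984548e+00,  5.66311467e-05,  2.81479265e+00]), 'wrist_force': array([-0.12709389,  0.63825927,  0.33625777]), 'wrist_torque': array([-0.03443966,  0.03577341,  0.04008735]), 'gripper_width': 0.08551492302038712}
0.022
scene [[476.18074332   0.         253.97207922]
 [  0.         476.18074332 187.16055666]
 [  0.           0.           1.        ]] [[ 0.48288959 -0.55981396  0.67336912 -0.18360981]
 [-0.87554868 -0.32203904  0.3601463  -0.47162962]
 [ 0.01523622 -0.76347835 -0.64565367  0.72249989]
 [ 0.          0.          0.          1.        ]]
top [[430.91168935   0.         263.20085023]
 [  0.         430.91168935 185.38906751]
 [  0.           0.           1.        ]] [[ 0.02331242 -0.98709136  0.15845248  0.31998713]
 [-0.99959692 -0.02044593  0.01969684 -0.12509774]
 [-0.01620287 -0.15884779 -0.98717012  1.03479512]
 [ 0.          0.          0.          1.        ]]
```

View pics/scene0.png

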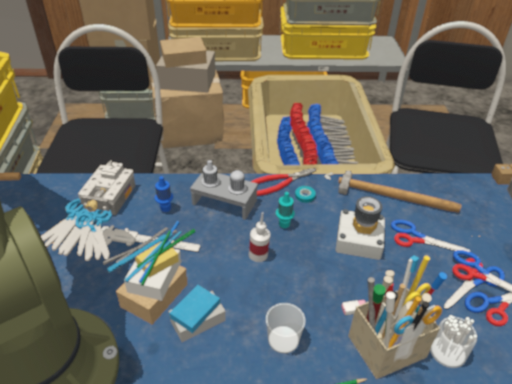

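View pics/top0.png

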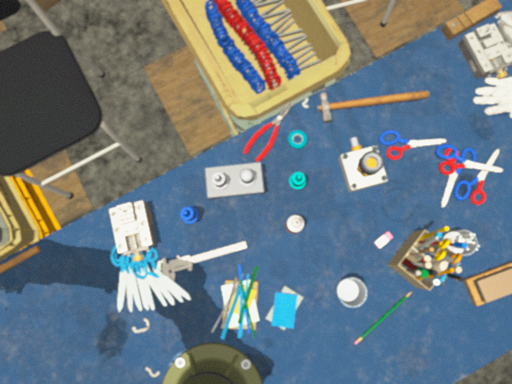

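The scene view shows the rack at (225,190) with plugs at (210,172) and (237,180), the outlet at (362,228), the oil can at (260,240), and blue/turquoise look-alikes at (163,195) and (286,210). In the top view the rack is at (235,180), the coupler at (371,162) and the can at (295,223).

Run:
```python
import cv2,numpy as np
s=cv2.imread("pics/scene0.png");t=cv2.imread("pics/top0.png")
a=cv2.resize(s[150:225,180:280],None,fx=4,fy=4,interpolation=cv2.INTER_CUBIC)
b=cv2.resize(s[185:265,325:400],None,fx=4,fy=4,interpolation=cv2.INTER_CUBIC)
c=cv2.resize(t[155:205,198:273],None,fx=5,fy=5,interpolation=cv2.INTER_CUBIC)
d=cv2.resize(t[130:195,335:395],None,fx=5,fy=5,interpolation=cv2.INTER_CUBIC)
o=np.zeros((600,800,3),np.uint8)
for im,(y,x) in((a,(0,0)),(b[:275],(0,420)),(c,(325,0)),(d[:275],(325,420))):
    im=im[:600-y,:800-x];o[y:y+im.shape[0],x:x+im.shape[1]]=im
cv2.imwrite("pics/crop0.png",o)
```

```text
(no output)
```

View pics/crop0.png

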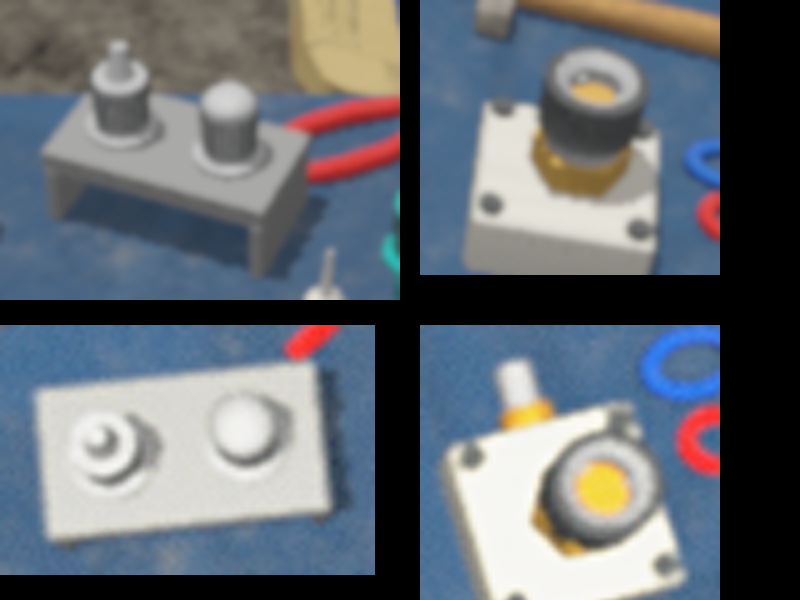

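The enlarged crop confirms that the left plug, at scene (210,172) and top (219,180), has the slim jet on a grey body, so it is the nozzle. The right plug is domed, so it is the blank. Next I measure the positions.

```bash
cat > h.py <<'E'
import numpy as np,cv2
def load(n): return dict(np.load(f"pics/{n}.npz"))
def ray(f,uv):
    K=f["mtx"];T=f["world_from_camera"]
    d=T[:3,:3]@np.linalg.solve(K,[uv[0],uv[1],1.]);return T[:3,3],d/np.linalg.norm(d)
def onz(f,uv,z):
    o,d=ray(f,uv);return o+d*(z-o[2])/d[2]
def tri(f,a,g,b):
    o,d=ray(f,a);p,e=ray(g,b)
    A=np.stack([d,-e],1);s=np.linalg.lstsq(A,p-o,rcond=None)[0]
    x,y=o+d*s[0],p+e*s[1];return (x+y)/2,np.linalg.norm(x-y)*1e3
def proj(f,P):
    T=np.linalg.inv(f["world_from_camera"]);c=T[:3,:3]@P+T[:3,3];q=f["mtx"]@c;return q[:2]/q[2]
E
python3 - <<'E'
from h import *
s=load("scene0");t=load("top0")
def masks(f,x0,y0,x1,y1,seed,thr,k=8):
    c=cv2.resize(f["pixels"][y0:y1,x0:x1],None,fx=k,fy=k,interpolation=cv2.INTER_CUBIC)
    m=(c.max(2)>thr).astype(np.uint8)
    n,l,st,ce=cv2.connectedComponentsWithStats(m)
    sx,sy=int((seed[0]-x0+.5)*k),int((seed[1]-y0+.5)*k)
    i=l[sy,sx]; mm=(l==i).astype(np.uint8)
    cn,_=cv2.findContours(mm,cv2.RETR_EXTERNAL,cv2.CHAIN_APPROX_NONE)
    cn=max(cn,key=cv2.contourArea);e=cv2.fitEllipse(cn)
    g=lambda p:((p[0]+.5)/k-.5+x0,(p[1]+.5)/k-.5+y0)
    return i,g(e[0]),(e[1][0]/k,e[1][1]/k),cv2.contourArea(cn)/k/k
for thr in(110,125,140,155):
    a=masks(s,340,190,395,235,(371,207),thr);b=masks(t,350,140,390,185,(371,162),thr)
    print(thr,a,b)
    P,g=tri(s,a[1],t,b[1]);print(P.round(4),g.round(2),onz(s,a[1],.104).round(4),onz(t,b[1],.104).round(4))
E
```

```text
110 (np.int32(2), (365.89439582824707, 214.2049388885498), (47.709678649902344, 64.38662719726562), 2225.7734375) (np.int32(1), (369.5, 162.0), (46.844642639160156, 53.50404739379883), 1789.390625)
[ 0.5321 -0.3443  0.0739] 3.47 [ 0.4977 -0.3489  0.104 ] [ 0.5263 -0.339   0.104 ]
125 (np.int32(1), (365.77167320251465, 214.8213882446289), (45.909095764160156, 65.21217346191406), 2172.8984375) (np.int32(1), (369.3797035217285, 162.03664779663086), (46.38249969482422, 53.833251953125), 1788.28125)
[ 0.5324 -0.3444  0.0721] 3.66 [ 0.496  -0.3492  0.104 ] [ 0.5262 -0.3387  0.104 ]
140 (np.int32(2), (368.9813003540039, 204.17026615142822), (14.421249389648438, 21.0916748046875), 238.65625) (np.int32(1), (369.3151607513428, 162.4915599822998), (46.14165496826172, 53.47329330444336), 1708.734375)
[ 0.527  -0.3419  0.1028] 6.6 [ 0.528  -0.3449  0.104 ] [ 0.5252 -0.3386  0.104 ]
155 (np.int32(2), (369.0009822845459, 204.24984645843506), (13.632468223571777, 20.15528678894043), 215.375) (np.int32(5), (372.1393852233887, 161.18401527404785), (17.694368362426758, 18.612215042114258), 258.359375)
[ 0.5283 -0.3449  0.1035] 0.04 [ 0.5278 -0.345   0.104 ] [ 0.5282 -0.3448  0.104 ]
```

Run:
```python
from h import *
s=load("scene0");t=load("top0")
a=cv2.resize(s["pixels"][155:195,195:225],None,fx=12,fy=12,interpolation=cv2.INTER_CUBIC)
b=cv2.resize(t["pixels"][160:200,200:240],None,fx=10,fy=10,interpolation=cv2.INTER_CUBIC)
o=np.zeros((500,780,3),np.uint8);o[:480,:360]=a;o[:400,370:770]=b
cv2.imwrite("pics/noz0.png",o)
# rack outline in top: bright low-sat
hsv=cv2.cvtColor(t["pixels"],cv2.COLOR_BGR2HSV);m=((hsv[...,1]<60)&(hsv[...,2]>90)).astype(np.uint8)
m[:150]=0;m[205:]=0;m[:,:195]=0;m[:,275:]=0
m=cv2.morphologyEx(m,cv2.MORPH_OPEN,np.ones((3,3)))
cn,_=cv2.findContours(m,0,2);c=max(cn,key=cv2.contourArea);r=cv2.minAreaRect(c);print(r)
q=[onz(t,p,.05) for p in cv2.boxPoints(r)];
for p in q:print(p.round(4))
print(np.mean(q,0),[np.linalg.norm(q[i]-q[(i+1)%4]).round(4) for i in range(4)])
for n,u in(("tip",(218,178)),): print(onz(t,u,.108))
print("can",onz(t,(295,222),.1))
```

```text
((234.07545471191406, 179.8392333984375), (32.058021545410156, 58.735816955566406), 84.17366027832031)
[0.519  0.0357 0.05  ]
[ 0.5359 -0.1005  0.05  ]
[ 0.4608 -0.1098  0.05  ]
[0.4441 0.0247 0.05  ]
[ 0.48993528 -0.03747597  0.05      ] [np.float64(0.1372), np.float64(0.0757), np.float64(0.1356), np.float64(0.0757)]
[ 0.48307465 -0.00730782  0.108     ]
can [ 0.39118691 -0.17716758  0.1       ]
```

View pics/noz0.png

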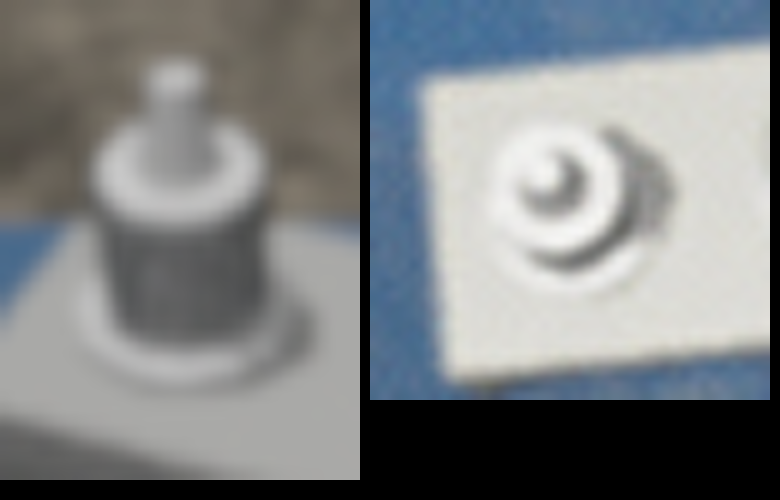

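The nozzle crop shows the grip's top disc centred at about scene (209.5,168.7) and top (218.3,178.3), and the jet tip at scene (209.2,160.5) and top (217.1,177.8).

Run:
```python
from h import *
s=load("scene0");t=load("top0")
for n,a,b,z in(("disc",(209.5,168.7),(218.25,178.25),.088),("tip",(209.2,160.5),(217.05,177.75),.108)):
    print(n,tri(s,a,t,b),onz(s,a,z),onz(t,b,z))
# hole centre prediction
c=np.array([.4899,-.0375]);y=np.array([-.0169,.1362]);y/=np.linalg.norm(y)
print("holes",c+.032*y,c-.032*y,np.degrees(np.arctan2(-y[0],y[1])))
M=np.array([.5283,-.3449,.1035])
for f in(s,t):print(proj(f,M))
from station import status
x=status.state();print(x["eef_pos"],np.degrees(x["ee_rot"][2]))
```

```text
disc (array([ 0.48577832, -0.00459067,  0.08699026]), np.float64(1.5335204314550812)) [ 0.48428105 -0.00470187  0.088     ] [ 0.48603818 -0.00534846  0.088     ]
tip (array([ 0.48309915, -0.00576323,  0.11129254]), np.float64(0.32688341258718817)) [ 0.48678309 -0.00338952  0.108     ] [ 0.48358754 -0.00520276  0.108     ]
holes [ 0.48595959 -0.00574353] [ 0.49384041 -0.06925647] 7.073235269901323
[369.0082114  204.28022241]
[372.13481491 161.20974218]
[0.20058121 0.59150368 0.25250555] 161.27568625067013
```

Request:
servo_tool:
  deltas:
    - [[2.1,-3.4,0,-6,1],[4.2,-6.8,0,-12,1],[6.3,-10.2,0,-18,1],[8.4,-13.6,0,-24,1],[10.5,-17,0,-30,1]]

```text
t: 0.52
eef_pos: [0.3062, 0.42, 0.253]
ee_rot: [-3.141, 0.0, 2.286]
wrist_force: [0.3, 0.0, -0.1]
gripper_width: 0.0852
```

Request:
servo_tool:
  deltas:
    - [[2.1,-3.4,0,-6,1],[4.2,-6.8,0,-12,1],[6.3,-10.2,0,-18,1],[8.4,-13.6,0,-24,1],[10.5,-17,0,-30,1]]

```text
t: 0.93
eef_pos: [0.4111, 0.25, 0.2532]
ee_rot: [-3.141, -0.0, 1.763]
wrist_force: [0.2, 0.8, -0.2]
gripper_width: 0.0854
```

```bash
python3 -c "
from station import status
import numpy as np
x=status.state();print(x['t'],x['eef_pos'],np.degrees(x['ee_rot']),x['joints'].round(3))"
```

```text
0.9333 [0.41110504 0.24998363 0.25324663] [-1.79989295e+02 -3.65013761e-04  1.00987553e+02] [-0.673  0.283  0.1    1.868 -0.033  0.992 -0.367]
```

Request:
servo_tool:
  deltas:
    - [[0.8,-4,0,-2,1],[1.6,-8,0,-4,1],[2.4,-12,0,-4,1],[3.2,-16,0,-4,1],[4,-20,0,-4,1]]

```text
t: 1.35
eef_pos: [0.4504, 0.05, 0.2532]
ee_rot: [-3.141, -0.0, 1.698]
wrist_force: [1.2, 0.4, 0.3]
gripper_width: 0.0854
```

Request:
servo_tool:
  deltas:
    - [[0.8,-4,0,0,1],[1.6,-8,0,0,1],[2.4,-12,0,0,1],[3.2,-16,0,0,1],[4,-20,0,0,1]]

```text
t: 1.77
eef_pos: [0.4905, -0.15, 0.2531]
ee_rot: [-3.141, -0.0, 1.698]
wrist_force: [0.9, 0.7, 0.2]
gripper_width: 0.0857
```

Request:
servo_tool:
  deltas:
    - [[0.8,-4,0,0,1],[1.6,-8,0,0,1],[2.4,-12,-2,0,1],[3.2,-16,-4,0,1],[3.7,-19.5,-6,0,1]]

```text
t: 2.18
eef_pos: [0.5273, -0.3394, 0.1957]
ee_rot: [3.141, 0.0, 1.698]
wrist_force: [1.4, 0.6, 0.2]
gripper_width: 0.0853
```

```bash
python3 -c "
from station import status
import numpy as np
x=status.state();print(x['t'],x['eef_pos'],np.degrees(x['ee_rot']),x['joints'].round(3))"
```

```text
2.1833 [ 0.52726219 -0.33941015  0.1957121 ] [1.79951784e+02 1.56694930e-02 9.72932026e+01] [ 0.359  0.568  0.289  1.583 -0.182  1.016  0.828]
```

Request:
servo_tool:
  deltas:
    - [[0.1,-0.1,-3,0,1],[0.1,-0.1,-6,0,1],[0.1,-0.1,-8,0,1],[0.1,-0.1,-9.5,0,1],[0.1,-0.1,-9.9,0,1]]

```text
t: 2.6
eef_pos: [0.5262, -0.3374, 0.094]
ee_rot: [-3.137, -0.004, 1.698]
wrist_force: [0.0, 0.8, 0.9]
gripper_width: 0.0853
```

Request:
servo_tool:
  deltas:
    - [[0,0,0,0,0.85],[0,0,0,0,0.75],[0,0,0,0,0.7],[0,0,0,0,0.68],[0,0,0,0,0.68]]

```text
t: 3.02
eef_pos: [0.5283, -0.3387, 0.0986]
ee_rot: [3.14, 0.001, 1.698]
wrist_force: [-0.4, -0.4, 0.4]
gripper_width: 0.0581
```

Run:
```python
from h import *
from station import vision,status
o=np.zeros((400,800,3),np.uint8)
for i,(n,r) in enumerate((("scene",(170,260,310,410)),("top",(115,205,325,425)))):
    f=vision.grab_frame(n);np.savez(f"pics/{n}1.npz",**f)
    o[:360,i*400:i*400+400]=cv2.resize(f["pixels"][r[0]:r[1],r[2]:r[3]],None,fx=4,fy=4,interpolation=2)
cv2.imwrite("pics/p1.png",o);print(status.state())
```

```text
{'t': 3.1167, 'joints': array([ 0.37795601,  0.67242198,  0.25571188,  1.68822101, -0.21984589,
        0.80797661,  0.85976661]), 'qvel': array([ 0.00100586,  0.0057222 , -0.00189121,  0.00230049,  0.00061666,
       -0.00375296,  0.00180323]), 'tau': array([ 3.95921423e-03, -6.61586022e+01,  5.57084665e+00, -1.95484489e+01,
        1.20444395e-02, -2.30247344e-03, -9.15402543e-04]), 'eef_pos': array([ 0.52809759, -0.33862005,  0.0981696 ]), 'ee_rot': array([3.14063087e+00, 6.89165375e-04, 1.69786114e+00]), 'wrist_force': array([ 0.8109171 ,  0.34894392, -0.23834356]), 'wrist_torque': array([ 0.01980354, -0.02769815,  0.03245563]), 'gripper_width': 0.05802521697650071}
```

View pics/p1.png

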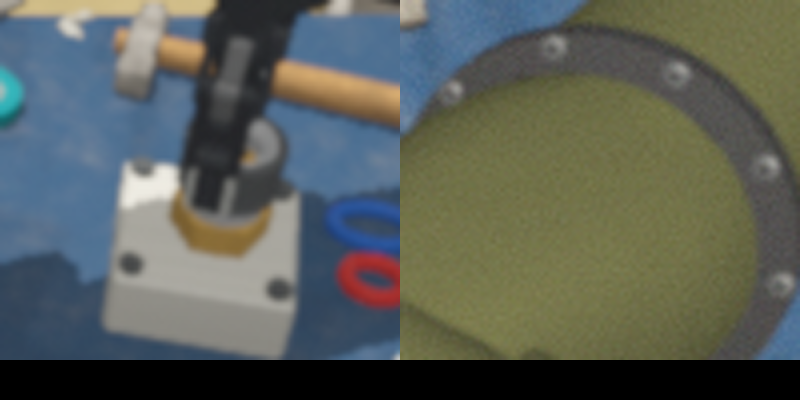

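The scene crop shows the open fingers straddling the sleeve, tips near the sleeve's lower edge, and the block undisturbed. The arm blocks the top view. TCP y is 6 mm off target, so I correct that, lower a little and pinch.

Request:
servo_tool:
  deltas:
    - [[0,-0.3,-0.1,0,0.68],[0,-0.6,-0.2,0,0.68],[0,-0.6,-0.2,0,0.6],[0,-0.6,-0.2,0,0.5],[0,-0.6,-0.2,0,0.45]]

```text
t: 3.53
eef_pos: [0.527, -0.3455, 0.0955]
ee_rot: [-3.141, 0.001, 1.697]
wrist_force: [-3.2, -3.1, 2.7]
gripper_width: 0.0496
```

Request:
servo_tool:
  deltas:
    - [[0,0,0,0,0.4],[0,0,0,0,0.4],[0,0,0,0,0.4],[0,0,0,0,0.4]]

```text
t: 3.87
eef_pos: [0.5271, -0.3454, 0.0955]
ee_rot: [-3.141, 0.001, 1.697]
wrist_force: [-3.7, -3.6, 2.3]
gripper_width: 0.0493
```

Request:
servo_tool:
  deltas:
    - [[0,0,-0.2,0,0.4],[0,0,-0.4,0,0.4],[0,0,-0.6,0,0.4],[0,0,-0.8,0,0.4],[0,0,-0.9,0,0.4]]

```text
t: 4.28
eef_pos: [0.5271, -0.3454, 0.0869]
ee_rot: [-3.141, 0.001, 1.697]
wrist_force: [-5.6, -2.1, 9.0]
gripper_width: 0.0497
```

Request:
servo_tool:
  deltas:
    - [[0,0,-0.1,0,0.4],[0,0,-0.1,0,0.4]]

```text
t: 4.45
eef_pos: [0.5271, -0.3455, 0.0867]
ee_rot: [-3.141, 0.001, 1.697]
wrist_force: [-7.3, -2.4, 12.3]
gripper_width: 0.0496
```

Request:
servo_tool:
  deltas:
    - [[0,0,0.1,0,0.6],[0,0,0.1,0,0.8],[0,0,0.1,0,1],[0,0,0.1,0,1],[0,0,0.1,0,1]]

```text
t: 4.87
eef_pos: [0.5283, -0.3438, 0.0861]
ee_rot: [3.141, -0.001, 1.698]
wrist_force: [-0.3, -0.2, 0.2]
gripper_width: 0.0855
```

Request:
servo_tool:
  deltas:
    - [[0,0,3,0,1],[0,0,6,0,1],[0,0,9,0,1],[0,4,12,0,1],[0,8,14,0,1]]

```text
t: 5.28
eef_pos: [0.5277, -0.2766, 0.2231]
ee_rot: [3.14, 0.003, 1.693]
wrist_force: [0.8, 0.6, -0.3]
gripper_width: 0.0856
```

Request:
servo_tool:
  deltas:
    - [[-0.8,4,0,0,1],[-1.6,8,0,0,1],[-2.4,12,0,0,1],[-3.2,16,0,0,1],[-4,20,0,0,1]]

```text
t: 5.7
eef_pos: [0.4872, -0.0723, 0.2211]
ee_rot: [3.141, -0.0, 1.698]
wrist_force: [1.1, 1.0, 0.3]
gripper_width: 0.0857
```

Run:
```python
from h import *
from station import vision,status
o=np.zeros((600,800,3),np.uint8)
for i,(n,r) in enumerate((("scene",(185,235,340,395)),("top",(140,190,345,400)))):
    f=vision.grab_frame(n);np.savez(f"pics/{n}2.npz",**f)
    cv2.imwrite(f"pics/{n}2.png",f["pixels"])
    o[:350,i*400:i*400+385]=cv2.resize(f["pixels"][r[0]:r[1],r[2]:r[3]],None,fx=7,fy=7,interpolation=2)
cv2.imwrite("pics/p2.png",o);x=status.state();print(x['t'],x['eef_pos'],x['ee_rot'])
```

```text
5.8 [ 0.48692666 -0.06642065  0.22081705] [-3.14082107 -0.00456388  1.70826438]
```

View pics/p2.png

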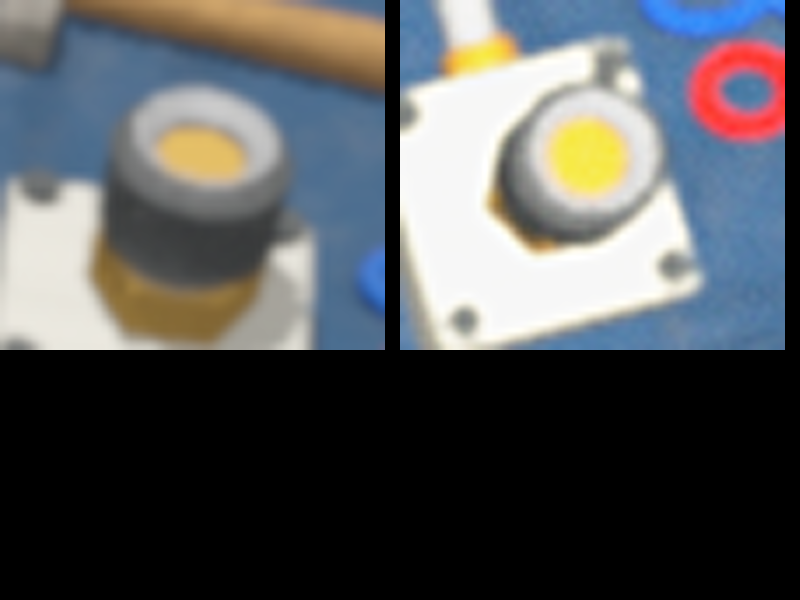

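View pics/top2.png

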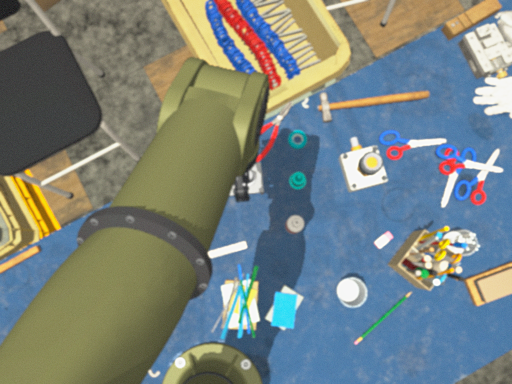

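The sleeve now sits lower, with the bare tube showing, and stays back untouched; the stop shows in the mouth at scene (368,206) and top (371,162).

Run:
```python
from h import *
s=load("scene2");t=load("top2")
def el(f,x0,y0,x1,y1,fn,seed,k=8):
    c=cv2.resize(f["pixels"][y0:y1,x0:x1],None,fx=k,fy=k,interpolation=2)
    m=fn(c).astype(np.uint8);n,l,st,ce=cv2.connectedComponentsWithStats(m)
    i=l[int((seed[1]-y0+.5)*k),int((seed[0]-x0+.5)*k)]
    cn,_=cv2.findContours((l==i).astype(np.uint8),0,1);cn=max(cn,key=cv2.contourArea);e=cv2.fitEllipse(cn)
    return i,((e[0][0]+.5)/k-.5+x0,(e[0][1]+.5)/k-.5+y0),(e[1][0]/k,e[1][1]/k)
org=lambda c:(c[...,2].astype(int)-c[...,0]>60)
a=el(s,355,190,385,215,org,(368,206));b=el(t,362,152,382,172,org,(371,162))
print(a,b,tri(s,a[1],t,b[1]),onz(s,a[1],.095),onz(t,b[1],.095))
for th in(140,150,160,170,180):
    br=lambda c:c.max(2)>th
    a=el(s,352,192,386,220,br,(368,206));b=el(t,355,148,386,178,br,(371,162))
    print(th,a,b,tri(s,a[1],t,b[1]),onz(s,a[1],.1035),onz(t,b[1],.1035))
```

```text
(np.int32(2), (368.31653022766113, 206.49970245361328), (7.101297378540039, 12.506921768188477)) (np.int32(1), (371.31277656555176, 161.9203586578369), (11.195839881896973, 11.831130981445312)) (array([ 0.52800167, -0.34452468,  0.09769748]), np.float64(0.2010742519144482)) [ 0.53114922 -0.34405703  0.095     ] [ 0.5285524  -0.34506238  0.095     ]
140 (np.int32(1), (367.9821357727051, 207.9361515045166), (32.60205078125, 35.61761474609375)) (np.int32(1), (369.9193744659424, 162.73135089874268), (34.45197296142578, 37.05818176269531)) (array([ 0.52758933, -0.34349106,  0.0934851 ]), np.float64(2.5511415699960756)) [ 0.5171927  -0.34654316  0.1035    ] [ 0.52478241 -0.33999186  0.1035    ]
150 (np.int32(2), (369.01977348327637, 203.9797077178955), (14.774481773376465, 21.2347412109375)) (np.int32(1), (369.89527225494385, 162.74996757507324), (34.374332427978516, 37.073299407958984)) (array([ 0.52591089, -0.34246229,  0.10443224]), np.float64(5.86629464718852)) [ 0.52915094 -0.34464026  0.1035    ] [ 0.52473952 -0.33993842  0.1035    ]
160 (np.int32(1), (369.01440238952637, 204.0909214
[... 310 characters left out ...]
np.int32(1), (369.0429039001465, 204.17506504058838), (13.476581573486328, 19.652910232543945)) (np.int32(1), (368.39984035491943, 163.51436710357666), (31.80225372314453, 35.94975662231445)) (array([ 0.52514438, -0.34103954,  0.10352936]), np.float64(9.436109827368577)) [ 0.52862741 -0.34486108  0.1035    ] [ 0.5229571  -0.33663717  0.1035    ]
180 (np.int32(1), (369.57398986816406, 204.58230209350586), (12.86962604522705, 17.65213966369629)) (np.int32(1), (368.4021644592285, 163.43546676635742), (29.524717330932617, 33.40153121948242)) (array([ 0.5257912 , -0.34172096,  0.10218462]), np.float64(10.218141187948213)) [ 0.52800653 -0.34613824  0.1035    ] [ 0.52313443 -0.33664497  0.1035    ]
```

Request:
servo_tool:
  deltas:
    - [[0,3,0,0,1],[-0.1,6.1,-2,0,1],[-0.1,6.1,-4,0,1],[-0.1,6.1,-6,0,1],[-0.1,6.1,-6,0,1]]

```text
t: 6.22
eef_pos: [0.4851, -0.0127, 0.1582]
ee_rot: [-3.136, -0.001, 1.699]
wrist_force: [-0.1, 0.3, -0.1]
gripper_width: 0.0855
```

Run:
```python
from h import *
from station import vision,status
f=vision.grab_frame("scene")
cv2.imwrite("pics/p3.png",cv2.resize(f["pixels"][110:220,160:290],None,fx=5,fy=5,interpolation=2))
x=status.state();print(x['t'],x['eef_pos'],x['ee_rot'])
```

```text
6.2667 [ 0.48584648 -0.01336564  0.15983658] [-3.13794177e+00 -2.76340393e-04  1.69808709e+00]
```

View pics/p3.png

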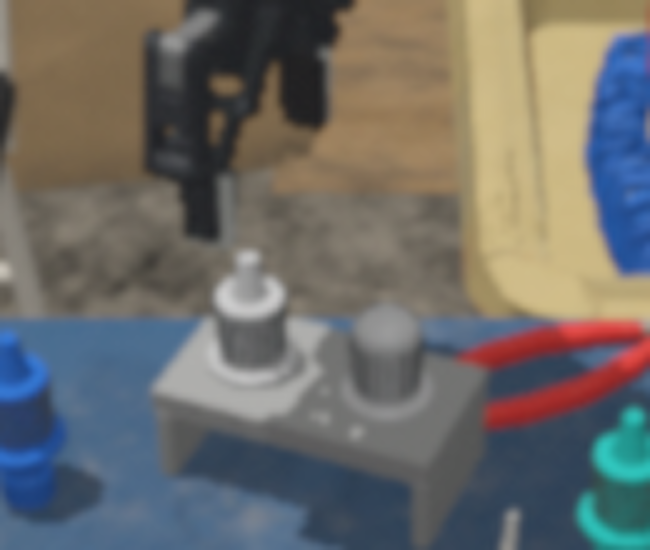

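The gripper is above and behind the nozzle (jet tip at about (209,161)), both plugs untouched, with 8 mm in y still missing.

Request:
servo_tool:
  deltas:
    - [[0,0.4,0,0,1],[0,0.8,0,0,1],[0,0.8,-1.5,0,1],[0,0.8,-3,0,1],[0,0.8,-3,0,1]]

```text
t: 6.68
eef_pos: [0.4864, -0.0051, 0.1303]
ee_rot: [-3.14, -0.0, 1.698]
wrist_force: [-0.2, -0.6, -0.0]
gripper_width: 0.0857
```

Request:
servo_tool:
  deltas:
    - [[0,0,0,0,1]]

```text
t: 6.77
eef_pos: [0.487, -0.0054, 0.1317]
ee_rot: [-3.142, -0.0, 1.697]
wrist_force: [-0.4, -0.4, 0.6]
gripper_width: 0.0854
```

Request:
servo_tool:
  deltas:
    - [[-0.1,0,-1.5,0,1],[-0.1,0,-3,0,1],[-0.1,0,-4.2,0,1],[-0.1,0,-5,0,1],[-0.1,0,-5,0,1]]

```text
t: 7.18
eef_pos: [0.4858, -0.0054, 0.0808]
ee_rot: [-3.141, -0.0, 1.698]
wrist_force: [-0.9, -0.3, -0.5]
gripper_width: 0.0853
```

Request:
servo_tool:
  deltas:
    - [[0,0,0,0,1],[0,0,0,0,0.7]]

```text
t: 7.35
eef_pos: [0.4864, -0.0055, 0.082]
ee_rot: [3.14, 0.0, 1.698]
wrist_force: [-0.7, 0.2, -0.6]
gripper_width: 0.0755
```

Run:
```python
from h import *
from station import vision,status
f=vision.grab_frame("scene")
cv2.imwrite("pics/p4.png",cv2.resize(f["pixels"][110:220,160:290],None,fx=5,fy=5,interpolation=2))
x=status.state();print(x['t'],x['eef_pos'],x['ee_rot'])
```

```text
7.4 [ 0.48640997 -0.00547987  0.0820061 ] [3.14010205e+00 8.38328097e-05 1.69764103e+00]
```

View pics/p4.png

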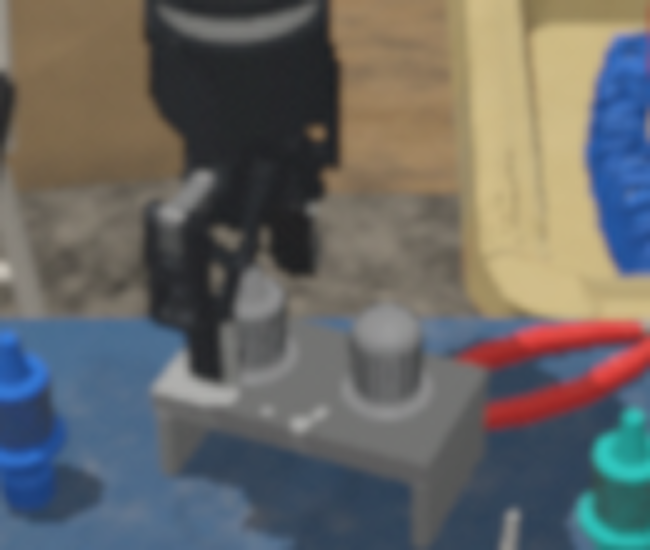

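The fingers straddle the nozzle's grip on both sides and the blank is clear, so I lower 2 mm and close.

Request:
servo_tool:
  deltas:
    - [[0,0,-0.2,0,0.6],[0,0,-0.2,0,0.5],[0,0,-0.2,0,0.4],[0,0,-0.2,0,0.3],[0,0,-0.2,0,0.25]]

```text
t: 7.82
eef_pos: [0.4858, -0.0054, 0.0795]
ee_rot: [3.141, -0.0, 1.698]
wrist_force: [-1.8, 0.4, 5.2]
gripper_width: 0.0285
```

Request:
servo_tool:
  deltas:
    - [[0,0,0,0,0.15],[0,0,0,0,0.15],[0,0,0,0,0.15],[0,0,0,0,0.15],[0,0,0,0,0.15]]

```text
t: 8.23
eef_pos: [0.4858, -0.0054, 0.0795]
ee_rot: [3.141, -0.0, 1.698]
wrist_force: [-2.0, 0.8, 4.8]
gripper_width: 0.0283
```

Request:
servo_tool:
  deltas:
    - [[0,0,1,0,0.15],[0,0,3,0,0.15],[0,0,6,0,0.15],[0,0,9,0,0.15],[0,0,12,0,0.15]]

```text
t: 8.65
eef_pos: [0.4852, -0.0056, 0.2001]
ee_rot: [-3.14, 0.0, 1.698]
wrist_force: [0.5, 0.2, -1.7]
gripper_width: 0.0287
```

Request:
servo_tool:
  deltas:
    - [[0.6,-4,0,0,0.15],[1.1,-8,0,0,0.15],[1.7,-12,0,0,0.15],[2.2,-16,0,0,0.15],[2.5,-20,0,0,0.15]]

```text
t: 9.07
eef_pos: [0.5109, -0.207, 0.199]
ee_rot: [3.142, -0.0, 1.699]
wrist_force: [0.8, -0.2, -1.4]
gripper_width: 0.0284
```

Request:
servo_tool:
  deltas:
    - [[0.5,-4,0,0,0.15],[1,-8,0,0,0.15],[1.3,-11,0,0,0.15],[1.6,-13.4,0,0,0.15],[1.6,-13.4,0,0,0.15]]

```text
t: 9.48
eef_pos: [0.5251, -0.346, 0.1985]
ee_rot: [-3.14, 0.004, 1.691]
wrist_force: [-0.5, 1.0, -0.9]
gripper_width: 0.0285
```

Request:
servo_tool:
  deltas:
    - [[0,0,0,0,0.15],[0,0,0,0,0.15],[0,0,0,0,0.15]]

```text
t: 9.73
eef_pos: [0.5271, -0.3377, 0.1988]
ee_rot: [-3.141, -0.001, 1.7]
wrist_force: [0.1, 0.5, -1.8]
gripper_width: 0.0285
```

Run:
```python
from h import *
from station import vision,status
f=vision.grab_frame("scene");np.savez("pics/scene5.npz",**f)
cv2.imwrite("pics/p5.png",cv2.resize(f["pixels"][120:250,310:420],None,fx=4.5,fy=4.5,interpolation=2))
x=status.state();print(x['t'],x['eef_pos'],x['ee_rot'],x['wrist_force'],x['gripper_width'])
```

```text
9.7833 [ 0.52714255 -0.33773554  0.19901564] [ 3.14158307e+00 -1.07842378e-03  1.69979721e+00] [ 0.70836794  0.17104972 -1.5303193 ] 0.028559212406524467
```

View pics/p5.png

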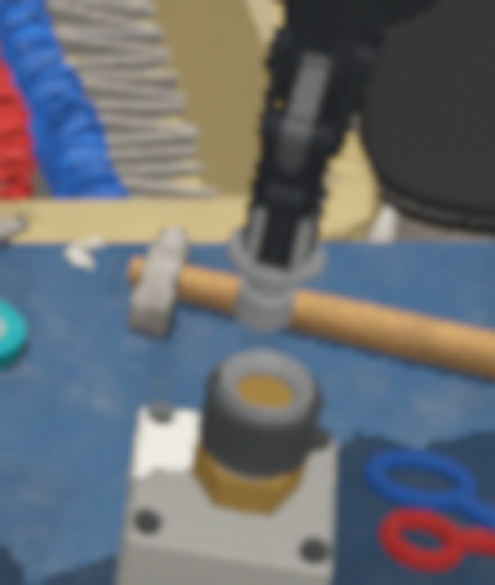

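The nozzle hangs upright in the jaws (flange at about (370,175)) above the coupler, whose sleeve is still back. I correct y, lower to just above the rim and check the offset.

Request:
servo_tool:
  deltas:
    - [[0,-0.3,-1,0,0.15],[0,-0.7,-2,0,0.15],[0,-0.7,-2.6,0,0.15],[0,-0.7,-2.6,0,0.15],[0,-0.7,-2.6,0,0.15]]

```text
t: 10.2
eef_pos: [0.5264, -0.3461, 0.1722]
ee_rot: [-3.14, -0.001, 1.698]
wrist_force: [0.1, -0.2, -1.7]
gripper_width: 0.0284
```

Request:
servo_tool:
  deltas:
    - [[0,0,0,0,0.15],[0,0,0,0,0.15]]

```text
t: 10.37
eef_pos: [0.527, -0.3465, 0.1734]
ee_rot: [3.141, 0.0, 1.698]
wrist_force: [-0.0, 0.2, -1.3]
gripper_width: 0.0285
```

Run:
```python
from h import *
from station import vision,status
f=vision.grab_frame("scene");np.savez("pics/scene6.npz",**f)
cv2.imwrite("pics/p6.png",cv2.resize(f["pixels"][160:220,340:400],None,fx=10,fy=10,interpolation=2))
x=status.state();print(x['t'],x['eef_pos'],x['ee_rot'],x['wrist_force'],x['gripper_width'])
P=x['eef_pos'];print("pred nose",proj(f,P+[0,0,-.0615]),"flange top",proj(f,P+[0,0,-.0245]),"fl bottom",proj(f,P+[0,0,-.0295]))
```

```text
10.4167 [ 0.52701043 -0.34653782  0.17347938] [3.14103211e+00 4.37385170e-04 1.69781182e+00] [-0.23404919  0.30160472 -1.42810102] 0.028529872644940647
pred nose [370.36519857 201.69878988] flange top [373.7762365  187.03852056] fl bottom [373.30466918 189.06526549]
```

View pics/p6.png

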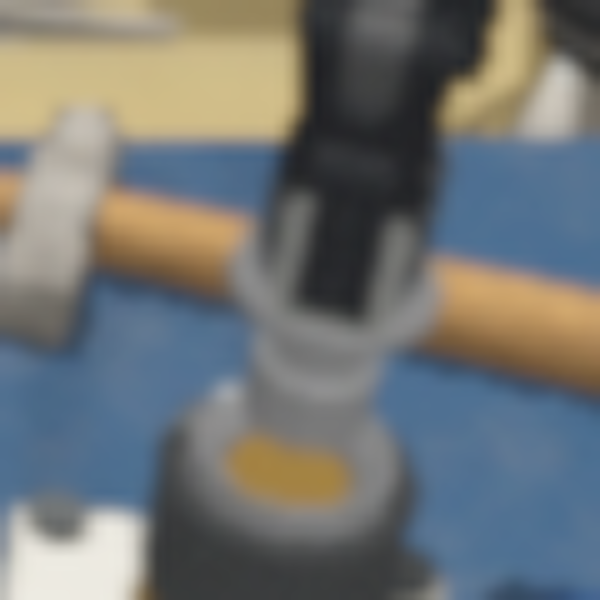

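The nose hangs centred over the mouth: flange centre at about (373.1,188), nose end at about (370.6,201), within 1 mm of prediction. The stop shows below it at (369,207). I shift +1 mm in y and descend slowly, watching the side force.

Request:
servo_tool:
  deltas:
    - [[0,0.1,-0.3,0,0.15],[0,0.1,-0.6,0,0.15],[0,0.1,-0.9,0,0.15],[0,0.1,-1.2,0,0.15],[0,0.1,-1.3,0,0.15]]

```text
t: 10.83
eef_pos: [0.5265, -0.3452, 0.1593]
ee_rot: [-3.141, -0.001, 1.698]
wrist_force: [0.0, 0.7, -2.2]
gripper_width: 0.0283
```

Request:
servo_tool:
  deltas:
    - [[0,0,-0.1,0,0.15],[0,0,-0.1,0,0.15]]

```text
t: 11.0
eef_pos: [0.5267, -0.3454, 0.1588]
ee_rot: [-3.141, -0.0, 1.698]
wrist_force: [-0.0, 1.2, -3.0]
gripper_width: 0.0285
```

Request:
servo_tool:
  deltas:
    - [[0,0,-0.15,0,0.15],[0,0,-0.3,0,0.15],[0,0,-0.4,0,0.15],[0,0,-0.4,0,0.15]]

```text
t: 11.33
eef_pos: [0.527, -0.3456, 0.1554]
ee_rot: [3.141, 0.0, 1.698]
wrist_force: [-0.3, -0.2, 1.6]
gripper_width: 0.0284
```

Request:
servo_tool:
  deltas:
    - [[0,0,-0.1,0,0.15],[0,0,-0.2,0,0.15],[0,0,-0.3,0,0.15],[0,0,-0.3,0,0.15]]

```text
t: 11.67
eef_pos: [0.5269, -0.3456, 0.152]
ee_rot: [3.141, 0.0, 1.698]
wrist_force: [-0.8, -0.6, 2.3]
gripper_width: 0.0285
```

Request:
servo_tool:
  deltas:
    - [[0,0,-0.15,0,0.15],[0,0,-0.3,0,0.15],[0,0,-0.45,0,0.15],[0,0,-0.6,0,0.15],[0,0,-0.7,0,0.15]]

```text
t: 12.08
eef_pos: [0.527, -0.3457, 0.1455]
ee_rot: [3.141, 0.001, 1.698]
wrist_force: [-1.0, -0.5, 7.8]
gripper_width: 0.0288
```

Request:
servo_tool:
  deltas:
    - [[0,0,-0.15,0,0.15],[0,0,-0.3,0,0.15],[0,0,-0.45,0,0.15],[0,0,-0.6,0,0.15],[0,0,-0.6,0,0.15]]

```text
t: 12.5
eef_pos: [0.527, -0.3457, 0.1395]
ee_rot: [3.141, 0.001, 1.698]
wrist_force: [-0.8, -0.3, 6.3]
gripper_width: 0.0288
```

Request:
servo_tool:
  deltas:
    - [[0,0,-0.1,0,0.15],[0,0,-0.2,0,0.15],[0,0,-0.3,0,0.15],[0,0,-0.4,0,0.15],[0,0,-0.4,0,0.15]]

```text
t: 12.92
eef_pos: [0.527, -0.3457, 0.1356]
ee_rot: [3.141, 0.001, 1.698]
wrist_force: [-0.9, 1.2, 8.1]
gripper_width: 0.0283
```

Request:
servo_tool:
  deltas:
    - [[0,0,-0.1,0,0.15],[0,0,-0.2,0,0.15],[0,0,-0.2,0,0.15]]

```text
t: 13.17
eef_pos: [0.5271, -0.3458, 0.1343]
ee_rot: [3.14, 0.001, 1.698]
wrist_force: [-1.5, 1.4, 12.8]
gripper_width: 0.0285
```

Run:
```python
from h import *
from station import vision,status
f=vision.grab_frame("scene");np.savez("pics/scene7.npz",**f)
cv2.imwrite("pics/p7.png",cv2.resize(f["pixels"][175:240,335:400],None,fx=9,fy=9,interpolation=2))
x=status.state();print(x['t'],x['eef_pos'],x['wrist_force'])
```

```text
13.2167 [ 0.52708541 -0.34581827  0.1343325 ] [-1.99663902  1.48002148 13.24866073]
```

View pics/p7.png

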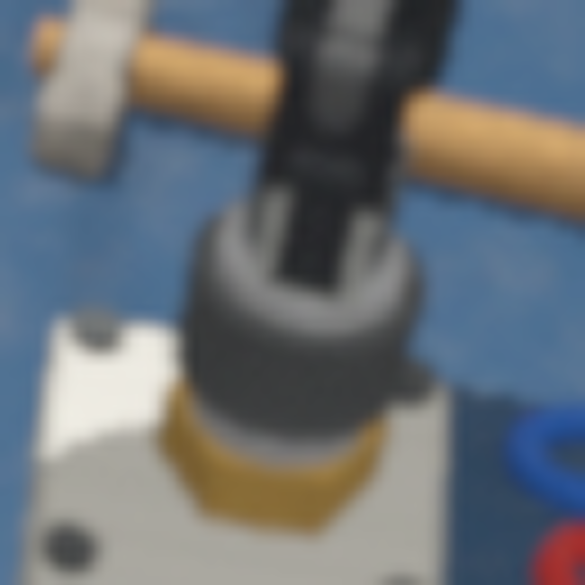

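The sleeve has sprung forward: bare tube shows again below it at about (367,225), and the flange sits on the rim at about (370,208). One more gentle millimetre, then I release.

Request:
servo_tool:
  deltas:
    - [[0,0,-0.1,0,0.15],[0,0,-0.1,0,0.15],[0,0,0.1,0,0.15]]

```text
t: 13.47
eef_pos: [0.527, -0.3457, 0.1352]
ee_rot: [3.14, 0.001, 1.698]
wrist_force: [-2.4, 0.3, 7.3]
gripper_width: 0.0286
```

Request:
servo_tool:
  deltas:
    - [[0,0,0,0,0.4],[0,0,0,0,0.7],[0,0,0,0,1],[0,0,0,0,1],[0,0,0,0,1]]

```text
t: 13.88
eef_pos: [0.5266, -0.3452, 0.1335]
ee_rot: [-3.141, -0.001, 1.698]
wrist_force: [0.4, -0.4, 0.1]
gripper_width: 0.0804
```

Request:
servo_tool:
  deltas:
    - [[0,0,2,0,1],[0,0,4,0,1],[0,0,7,0,1],[0,0,10,0,1],[0,0,10,0,1]]

```text
t: 14.3
eef_pos: [0.5286, -0.3473, 0.24]
ee_rot: [3.135, 0.006, 1.697]
wrist_force: [0.5, -0.4, 0.1]
gripper_width: 0.0853
```

Request:
servo_tool:
  deltas:
    - [[0,4,0,0,1],[0,8,0,0,1],[0,12,0,0,1],[0,16,0,0,1],[0,16,0,0,1]]

```text
t: 14.72
eef_pos: [0.5278, -0.1755, 0.2335]
ee_rot: [3.141, -0.006, 1.708]
wrist_force: [-0.3, 0.4, -0.4]
gripper_width: 0.0855
```

Run:
```python
from h import *
from station import vision,status
o=np.zeros((600,800,3),np.uint8)
for n,r,p in(("scene",(175,240,335,400),(0,0)),("top",(135,195,340,400),(0,400)),("scene",(155,270,180,310),(400,0)),("top",(150,240,200,320),(400,400))):
    f=vision.grab_frame(n);np.savez(f"pics/{n}8.npz",**f)
    c=f["pixels"][r[0]:r[1],r[2]:r[3]];k=min(395/c.shape[1],(395 if p[0]==0 else 195)/c.shape[0])
    c=cv2.resize(c,None,fx=k,fy=k,interpolation=2);o[p[0]:p[0]+c.shape[0],p[1]:p[1]+c.shape[1]]=c
cv2.imwrite("pics/p8.png",o)
x=status.state();print(x['t'],x['eef_pos'],x['wrist_force'])
```

```text
14.9167 [ 0.52671125 -0.18661945  0.23410939] [-0.6127795  -1.11674841 -0.07682871]
```

View pics/p8.png

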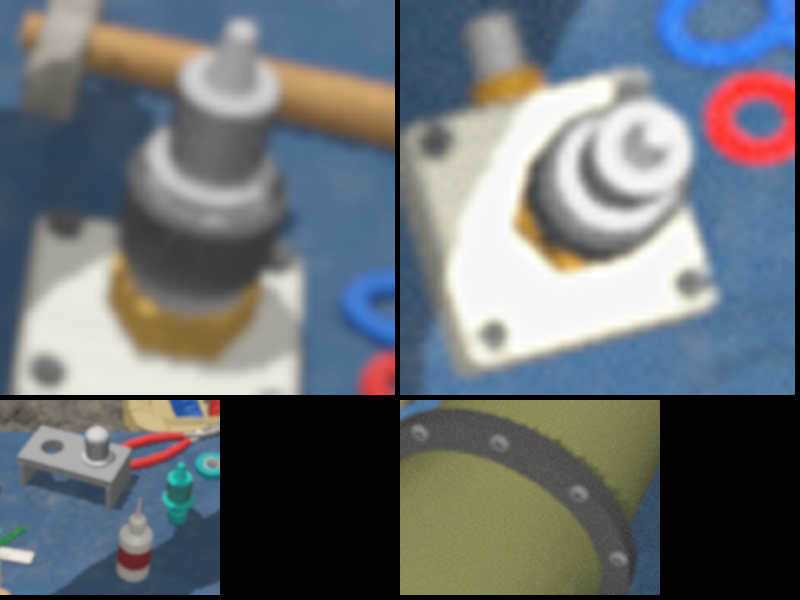

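The nozzle stands upright in the coupler, tip at about scene (374.5,179) and top (377,157). The blank is in its hole and the can is standing. I check heights, and compare the sleeve's lower edge with the pictures before and after pushing it back.

Run:
```python
from h import *
s=load("scene8");t=load("top8")
o=np.zeros((480,800,3),np.uint8)
for i,n in enumerate(("scene0","scene2","scene8")):
    o[:480,i*265:i*265+260]=cv2.resize(load(n)["pixels"][192:240,353:379],(260,480),interpolation=2)
cv2.imwrite("pics/p9.png",o)
k=395/65
a=(335+238/k-.4,175+22/k-.4)
k2=395/60
d=(335+230/k-.4,175+84/k-.4); e=(340+(642-400)/k2-.4,135+147/k2-.4)
for z in(.158,.162,.166):
  print(z,proj(s,np.array([.527,-.3455,z])),proj(s,np.array([.527,-.3455,z-.02])))
print("tip seen",a,"grip disc",d,e,tri(s,d,t,e))
```

```text
0.158 [374.09612463 183.17031278] [372.21411937 191.29468866]
0.162 [374.47911011 181.51701348] [372.58619388 189.68849063]
0.166 [374.86433532 179.85404555] [372.96041296 188.07303477]
tip seen (373.7645569620253, 178.22025316455696) grip disc (372.4481012658228, 188.4227848101266) (376.3594936708861, 156.92911392405063) (array([ 0.52875366, -0.34445529,  0.14341279]), np.float64(0.10623265880237262))
```

View pics/p9.png

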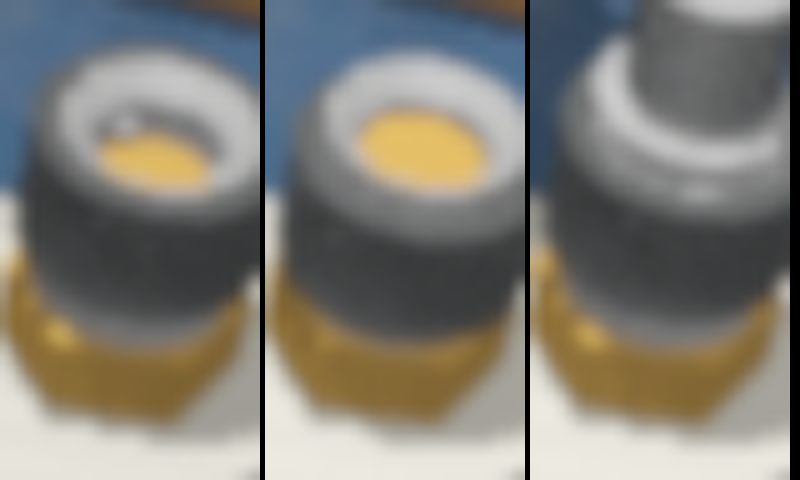

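The comparison shows the sleeve edge after fitting (right) matching the original forward state (left) and clearly higher than when back (middle). The grip top measures z ≈ 0.143, so the nose end is at about 73 mm (limit 83). I let the arm settle and hand in.

Request:
servo_tool:
  deltas:
    - [[0,0,0,0,1],[0,0,0,0,1],[0,0,0,0,1]]

```text
t: 15.17
eef_pos: [0.5265, -0.1868, 0.2339]
ee_rot: [-3.141, 0.0, 1.696]
wrist_force: [-0.1, -0.1, -0.8]
gripper_width: 0.0856
```

```bash
python3 -c "
from station import ctrl,status
x=status.state();print(x['t'],x['eef_pos'],x['wrist_force']);print(ctrl.close_job())"
```

```text
15.1667 [ 0.52653804 -0.18677304  0.23394008] [-0.12718583 -0.11422677 -0.83471759]
the job is handed in; nothing more can be done
None
```

The nozzle is fitted and locked in the coupler, and I handed the job in at about 15.2 s; no verdict came back.

**What I did:** I pinched the sleeve and pushed it down 8.8 mm, and it stayed back once released. I then took the nozzle from the rack and pressed it in upright. At the readings taken after each move, axial force was at most about 13 N and side force about 2.5 N. I let go and moved the arm clear.

**Last checks:**
- **Sleeve:** in the scene image its lower edge matches the original forward position and is clearly higher than when it was held back.
- **Nozzle:** it stands upright. The top of its grip measures about 143 mm high, which puts the nose end at about 73 mm, against the 83 mm limit.
- **Other objects:** in the scene view the blanking plug is in its hole and the oil can is standing. I judged this by eye and did not measure it; the arm hid both from the top camera.
- **Robot:** it touches nothing, and the wrist force is under 1 N.

**Disagreements:**
- The coupler axis in x was 527 mm by feel and 528 mm by camera.
- The jet tip read about 3 px (some 8 mm) higher in the scene view than expected for home. That was a rough pixel reading, and I relied on the two-camera grip height instead.
- The arm settled up to 8 mm short after fast moves. I corrected this before each contact.

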